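# Sort the scanner's fixture kit into its trays

### The job

The scan is done: put the fixture kit away in the three grey trays beside the turntable. Stand both metal posts in the long narrow tray, both steel rod clamps in the square tray and the black platform (hub up, as it lies now) in the round tray, each upright and flat on the tray's floor. Do not shift or tip the plaster palm or the roll of tape.

Things in the scene. Friction and masses are not known exactly. Their poses are not given: they have to be found in the camera images.
- tall_post: Aluminium post standing upright: round, 22 mm diameter, 80 mm high including a foot flange 32 mm in diameter and 6 mm thick. Origin: centre of its underside; z up along its axis. About 0.09 kg. The taller of the two posts.
- short_post: Aluminium post standing upright: round, 22 mm diameter, 60 mm high including a foot flange 32 mm in diameter and 6 mm thick. Origin: centre of its underside; z up along its axis. About 0.09 kg. The shorter of the two posts.
- long_clamp: Bright steel rod clamp standing on its flat base: a block 40 mm long (its x), 24 mm wide (its y) and 40 mm high, flat on both y sides; a dark thumbscrew of 18 mm head diameter sticks out of its +x end at 20 mm height, to 33 mm from the origin. Origin: centre of the block's underside; z up. About 0.14 kg. The longer of the two clamps.
- small_clamp: Bright steel rod clamp standing on its flat base: a block 28 mm long (its x), 24 mm wide (its y) and 40 mm high, flat on both y sides; a dark thumbscrew of 18 mm head diameter sticks out of its +x end at 20 mm height, to 27 mm from the origin. Origin: centre of the block's underside; z up. About 0.14 kg. The shorter of the two clamps.
- platform: Black round specimen platform lying face down: a disc 60 mm in diameter and 8 mm thick, with an 18 mm diameter hub rising from its centre to 42 mm above the table. Origin: centre of the disc's underside; z up along the hub. About 0.07 kg.
- trough: Long narrow tray, 128 mm (its x) by 52 mm (its y) outside, 120 by 44 mm inside, walls 4 mm thick and 14 mm high in all, floor 4 mm thick. Fixed to the table; grey plastic. Origin: centre of its underside, on the table; z up.
- square_tray: Square tray, 112 by 112 mm outside (sides along its x and y), 104 by 104 mm inside, walls 4 mm thick and 14 mm high in all, floor 4 mm thick. Fixed to the table; grey plastic. Origin: centre of its underside, on the table; z up.
- dish: Round tray, 94 mm outside diameter at the rim, about 84 mm inside at the floor, wall 4 mm thick and 14 mm high in all, floor 4 mm thick. Fixed to the table; grey plastic. Origin: centre of its underside, on the table; z up.
- plaster_palm: Fragile painted plaster model of a palm tree (not part of the kit): base 44 by 40 mm, green crown 52 mm across, 78 mm high. Origin: centre of its underside. Leave it alone.
- tape_roll: Roll of pale masking tape lying flat (not part of the kit): 60 mm outside, 40 mm inside diameter, 18 mm high. Origin: centre of its underside. Leave it alone.
Not all that is in view belongs to the job. Leave any purple or red look-alike of the platform alone.

How it is judged:
At the end, for the whole second after the job is handed in: Both posts stand inside the long narrow tray, both clamps inside the square tray and the platform, hub up, inside the round tray (centre within 16 mm of the tray's); each stands on the tray's floor (underside less than 8 mm above the table), upright within 0.12 rad, released and at rest (x of tall_post in the frame of trough between -0.06 and 0.06 m and y of tall_post in the frame of trough between -0.022 and 0.022 m and z of tall_post in the frame of trough between 0 and 0.008 m and angle between each of tall_post, short_post, long_clamp, small_clamp, platform's own z axis and vertical below 0.12 rad and linear speed of each of tall_post, short_post, long_clamp, small_clamp, platform below 0.02 m/s and x of short_post in the frame of trough between -0.06 and 0.06 m and y of short_post in the frame of trough between -0.022 and 0.022 m and z of short_post in the frame of trough between 0 and 0.008 m and x of long_clamp in the frame of square_tray between -0.052 and 0.052 m and y of long_clamp in the frame of square_tray between -0.052 and 0.052 m and z of long_clamp in the frame of square_tray between 0 and 0.008 m and x of small_clamp in the frame of square_tray between -0.052 and 0.052 m and y of small_clamp in the frame of square_tray between -0.052 and 0.052 m and z of small_clamp in the frame of square_tray between 0 and 0.008 m and horizontal distance between platform and dish below 0.016 m and z of platform in the frame of dish between 0 and 0.008 m); the robot touches nothing.
It fails at once if the plaster palm is shifted by more than 20 mm or tipped (distance of plaster_palm from where it was at the start of the episode above 0.02 m or angle between plaster_palm's own z axis and vertical above 0.35 rad).
It fails at once if the roll of tape is shifted by more than 20 mm or tipped (distance of tape_roll from where it was at the start of the episode above 0.02 m or angle between tape_roll's own z axis and vertical above 0.35 rad).
It also fails if it takes over 120 s, if anything falls off the work surface, if the arm or the gripper's body presses on something with over 40 N, if the wrist force passes 120 N, or if a joint passes its speed limit or range.

### The arm

A 6-joint arm with a two-finger parallel gripper is mounted at the origin on the work surface. World frame = base frame: x ahead of the robot, y to its left, z up, the work surface at z = 0. Lengths are in m, angles in rad, forces in N, time in s.
With the tool pointing down it reaches from about 0.15 to 0.775 m from the base axis. Payload 6.1 kg.
Tool frame: the origin (TCP) lies on the centre line of the jaws, within the pads' length; the fingertips stand 14 mm ahead of it and the grasp point (between the pads) lies 5 mm behind it; z points along the fingers, y is the line along which they close (so a half turn about z gives the same grasp; the last joint's range is limited). The gripper opens to 85 mm and grips with 20 to 120 N. Pads are 22 mm wide; open, the fingers measure 114 mm over their backs; the gripper's body (76 mm by 85 mm) begins 54 mm behind the grasp point. The pads swing forward as they close: fully open they stand 13 mm farther back than shut.
Start: joints at [-1.327, 0.126, -0.04, 1.405, 0, 1.571], TCP at [0.127, -0.509, 0.212] pointing down, gripper open.
Joint ranges: [-2.72, 2.72], [-0.95, 1.95], [-1.27, 1.35], [-1.78, 2.02], [-1.46, 1.47], [-3.14, 3.14]. Speed limits (rad/s): [2.39, 2.39, 3.01, 3.14, 3.14, 3.14].

### API

Orientations are given as [roll, pitch, yaw] about the fixed x, y, z axes, in that order (R = Rz(yaw) Ry(pitch) Rx(roll)).
In Python, from rig import robot, snapshot, sign_off gives the robot as it stands.
- The arm moves only by the tool jog_arm, never from a script. Its argument "commands" is a list of rows, each an object of numbers: "x", "y", "z": the shift along the world's x, y, z in mm; "rx", "ry", "rz": the turn, a rotation vector about the world's x, y, z in rad; "grip": the opening, from 0 (shut) to 1 (fully open). A call has 1 to 20 rows; each row shifts and turns the commanded pose from where the row before left it; what a row does not reach is not made up. A row lasts 1/12 s, in which the tool goes at most 41.7 mm and 7.16 degrees, less where a joint would pass 70% of its speed; a pose out of reach is approached as far as the arm can. A call is refused whole if a number of a shift passes 41.7 or a number of a turn 0.125, either way. A call with a gripper value outside its range is refused whole. The fingers move at their own pace and stop on an object; "force" is the grip in N (left out, the last holds). Time passes only in rows, so rows that do not move let the fingers close. It gives the time, the measured TCP pose, the force, the opening and the grip force at its end, in the units of the state.
- robot.get_obs(): the state, without advancing time (a new reading comes with each control period).
- snapshot(name): name is "scene" or "side" or "wrist"; returns a dict with "color" (480x640x3 uint8, blue, green, red), "z_map" (480x640 float32, m along the optical axis (not along the pixel's ray), 0 where there is no reading), "mtx" (3x3 intrinsics, pixels), "view" (4x4, takes a point from world to camera coordinates). Camera axes: x right, y down, z forward; pixel columns grow to the right and rows downward; lengths in m; the calibration is good to about 2 mm. A picture is of the moment at which its call begins.
- sign_off(): hands the job in; it is judged then, once.
The state is a dict: "time": time; "joints": joint angles; "dq": joint speeds; "effort": joint torques, N m; "tool_pos": TCP position; "tool_rot": TCP orientation; "contact_force": force on the tool from outside, world axes, zero at the start; "ft_torque": the same for the moment, N m; "gripper_width": opening from 0.0 (shut) to 1.0 (fully open); "finger_force": force on a finger pad.
Only numpy, scipy, OpenCV 4.12 (cv2) and the standard library are available. Lean on these libraries where they do the work, as an engineer would, in place of code of your own. Each camera call takes 0.05 s, during which the arm holds its last target. There are 200 camera calls.

## Working session

There is one attempt and no reset: what is moved stays moved. The work goes in short steps, Python scripts to look and compute and a tool call to move; the robot and the scene stay as the last step left them, time stands still between calls to the robot, and variables do not carry over. Pictures are saved under pics/ and viewed, at most 14 in all, crops included, and the job is handed in when it is done.

Besides the shell and the picture viewer there is one more tool, called after "Request:" by a JSON object that holds its "fn" and its "kwargs", one argument or row to a line. jog_arm: Moves the arm, as the interface text tells. Its arguments: {"type":"object","properties":{"commands":{"type":"array"},"force":{"type":"number"}},"required":["commands"]}

```bash
mkdir -p pics; ls; python3 - <<'E'
from rig import robot,snapshot
import cv2,numpy as np
for n in("scene","side"):
    s=snapshot(n); cv2.imwrite(f"pics/{n}0.png",s["color"]); np.savez(f"{n}0.npz",**s)
print(robot.get_obs())
E
```

```text
pics
{'time': 0.1, 'joints': array([-1.32702390e+00,  1.26361673e-01, -4.04968208e-02,  1.40541391e+00,
       -1.34203322e-06,  1.57078310e+00]), 'dq': array([-0.00044545, -0.00212103,  0.00363589,  0.00126301,  0.00201991,
        0.00104265]), 'effort': array([-5.36536372e-04, -4.36905527e+01,  3.53604019e+01,  1.37108710e-02,
       -4.36990535e-05,  2.06878815e-05]), 'tool_pos': array([ 0.12662094, -0.50909459,  0.211489  ]), 'tool_rot': array([-3.14011658e+00,  1.32251041e-06,  2.43785652e-01]), 'contact_force': array([ 0.06919447, -0.42726875, -0.69834039]), 'ft_torque': array([ 0.01499699,  0.01049709, -0.02697781]), 'finger_force': 0.0, 'gripper_width': 1.0011998832192714}
```

View pics/scene0.png

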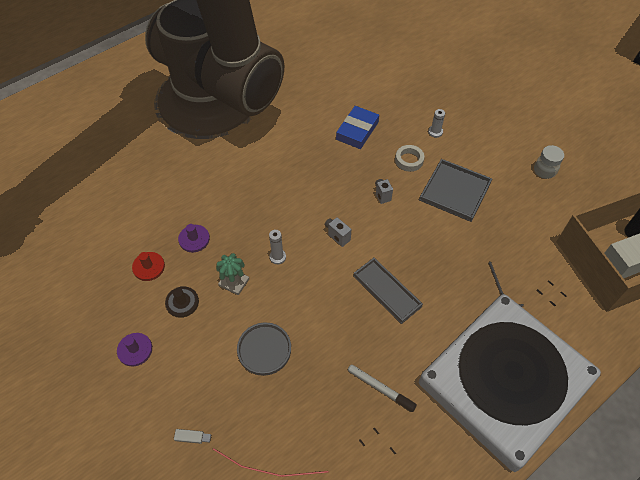

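View pics/side0.png

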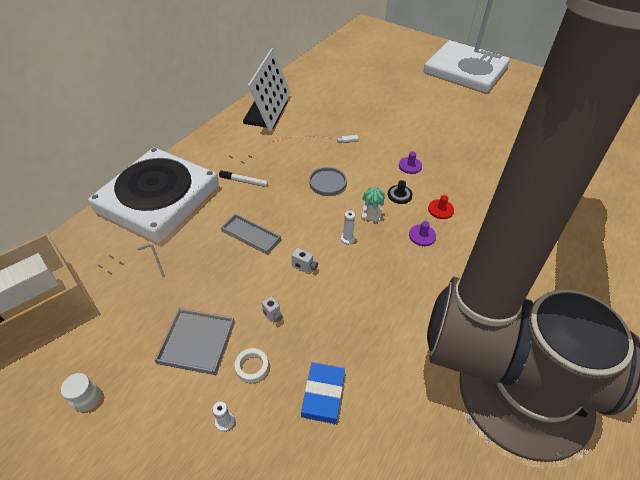

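The scene view shows the tall post at about (277,247), short post (437,123), long clamp (340,231), small clamp (384,190) and the black platform (181,300). The trays are at (388,290), (456,190) and (264,349), the palm at (232,272) and the tape at (409,157). The side view agrees.

```bash
cat > h.py <<'E'
import numpy as np,cv2
def cloud(s):
    z=s["z_map"];v,u=np.indices(z.shape);K=s["mtx"]
    p=np.stack([(u-K[0,2])/K[0,0]*z,(v-K[1,2])/K[1,1]*z,z,np.ones_like(z)],-1)
    w=(p@np.linalg.inv(s["view"]).T)[...,:3]; w[z==0]=np.nan
    return w
def blobs(w,lo,hi=0.12,minpix=25):
    m=((w[...,2]>lo)&(w[...,2]<hi)&(np.hypot(w[...,0],w[...,1])<0.85)).astype(np.uint8)
    n,l,st,c=cv2.connectedComponentsWithStats(m,connectivity=8)
    for i in range(1,n):
        if st[i,4]>=minpix: yield c[i],w[l==i]
E
python3 - <<'E'
import numpy as np,cv2
from h import *
for n in("scene","side"):
    s=dict(np.load(n+"0.npz")); w=cloud(s); print(n,s["mtx"][0,0],np.linalg.inv(s["view"])[:3,3].round(3), "tablez",np.nanmedian(w[200:300,200:400,2]).round(4))
    for c,p in blobs(w,0.005):
        if len(p)>6000: continue
        r=cv2.minAreaRect((p[:,:2]*1000).astype(np.float32)); zt=np.percentile(p[:,2],97)
        t=p[p[:,2]>zt-.008].mean(0)
        print(c.astype(int),len(p),"rect",np.round(r[0]),np.round(r[1]),round(r[2]),"ztop",zt.round(3),"topmean",(t[:2]*1000).round())
E
```

```text
scene 597.6342583956758 [ 0.946 -0.431  0.975] tablez 0.0
[46 20] 4017 rect [-418. -139.] [ 24. 363.] 1 ztop 0.111 topmean [-417. -228.]
[200 107] 3611 rect [ 58. -26.] [306. 132.] 28 ztop 0.116 topmean [117. -15.]
[357 126] 1072 rect [290. 198.] [63. 96.] 24 ztop 0.027 topmean [291. 197.]
[437 122] 282 rect [402. 327.] [29. 25.] 67 ztop 0.061 topmean [401. 327.]
[409 157] 437 rect [424. 228.] [59. 63.] 12 ztop 0.02 topmean [424. 227.]
[548 161] 690 rect [621. 426.] [47. 47.] 71 ztop 0.056 topmean [620. 427.]
[455 189] 670 rect [540. 245.] [112. 118.] 23 ztop 0.016 topmean [543. 242.]
[383 189] 327 rect [454. 123.] [26. 46.] 70 ztop 0.042 topmean [461. 120.]
[577 232] 1116 rect [764. 320.] [41. 82.] 23 ztop 0.09 topmean [767. 318.]
[338 230] 473 rect [472. -11.] [55. 26.] 7 ztop 0.042 topmean [479. -11.]
[193 237] 616 rect [ 307. -232.] [58. 57.] 72 ztop 0.043 topmean [ 306. -232.]
[276 246] 398 rect [ 441. -130.] [29. 29.] 82 ztop 0.082 topmean [ 440. -130.]
[147 265] 682 rect [ 304. -332.] [59. 59.] 25 ztop 0.043 topmean [ 305. -332.]
[231 273] 871 rect [ 434. -226.] [49. 48.] 17 z
[... 1560 characters left out ...]
3 topmean [ 305. -229.]
[157 260] 59 rect [740. 151.] [ 5. 91.] 61 ztop 0.009 topmean [739. 151.]
[303 260] 431 rect [473. -10.] [53. 26.] 3 ztop 0.042 topmean [479.  -9.]
[ 68 303] 1304 rect [764. 322.] [40. 81.] 22 ztop 0.092 topmean [763. 329.]
[271 309] 358 rect [455. 123.] [25. 42.] 74 ztop 0.043 topmean [460. 122.]
[194 340] 2088 rect [542. 245.] [114. 113.] 22 ztop 0.016 topmean [541. 249.]
[251 364] 629 rect [424. 228.] [58. 60.] 3 ztop 0.021 topmean [423. 229.]
[322 392] 1989 rect [291. 199.] [60. 92.] 23 ztop 0.027 topmean [290. 201.]
[ 80 391] 1102 rect [635. 430.] [77. 46.] 5 ztop 0.058 topmean [620. 428.]
[222 416] 446 rect [400. 329.] [31. 27.] 53 ztop 0.063 topmean [401. 328.]
```

Request:
{"fn": "jog_arm", "kwargs": {
  "commands": [
    {"grip":0.6,"x":15,"y":20},
    {"x":26,"y":31},
    {"x":26,"y":31},
    {"x":26,"y":31},
    {"x":26,"y":31},
    {"x":26,"y":31},
    {"x":26,"y":31},
    {"x":26,"y":31},
    {"x":26,"y":31},
    {"x":26,"y":31},
    {"x":26,"y":31},
    {"x":26,"y":31},
    {"x":12,"y":19},
    {"rz":-0.1},
    {"rz":-0.1},
    {},
    {}
  ],
  "force": 40
}}

```text
invalid input
```

Request:
{"fn": "jog_arm", "kwargs": {
  "commands": [
    {"x":15,"y":20,"z":0,"grip":0.6},
    {"x":26,"y":31},
    {"x":26,"y":31},
    {"x":26,"y":31},
    {"x":26,"y":31},
    {"x":26,"y":31},
    {"x":26,"y":31},
    {"x":26,"y":31},
    {"x":26,"y":31},
    {"x":26,"y":31},
    {"x":26,"y":31},
    {"x":26,"y":31},
    {"x":12,"y":19},
    {"rz":-0.1},
    {"rz":-0.1},
    {"z":0},
    {"z":0}
  ],
  "force": 40
}}

```text
invalid input
```

Request:
{"fn": "jog_arm", "kwargs": {
  "commands": [
    {"x":15,"y":20,"z":0,"rx":0,"ry":0,"rz":0,"grip":0.6}
  ]
}}

```text
time: 0.18
tool_pos: [0.1405, -0.4911, 0.211]
tool_rot: [-3.141, 0.001, 0.241]
contact_force: [0.8, -0.1, -0.2]
gripper_width: 0.884
finger_force: 0.0
```

Request:
{"fn": "jog_arm", "kwargs": {
  "commands": [
    {"x":26,"y":31},
    {"x":26,"y":31},
    {"x":26,"y":31},
    {"x":26,"y":31},
    {"x":26,"y":31},
    {"x":26,"y":31},
    {"x":26,"y":31},
    {"x":26,"y":31},
    {"x":26,"y":31},
    {"x":26,"y":31},
    {"x":26,"y":31},
    {"x":12,"y":19},
    {"rz":-0.1},
    {"rz":-0.1},
    {"z":0}
  ]
}}

```text
invalid input
```

Request:
{"fn": "jog_arm", "kwargs": {
  "commands": [
    {"x":26,"y":31,"z":0,"rx":0,"ry":0,"rz":0,"grip":0.6},
    {"x":26,"y":31,"z":0,"rx":0,"ry":0,"rz":0,"grip":0.6},
    {"x":26,"y":31,"z":0,"rx":0,"ry":0,"rz":0,"grip":0.6},
    {"x":26,"y":31,"z":0,"rx":0,"ry":0,"rz":0,"grip":0.6},
    {"x":26,"y":31,"z":0,"rx":0,"ry":0,"rz":0,"grip":0.6},
    {"x":26,"y":31,"z":0,"rx":0,"ry":0,"rz":0,"grip":0.6},
    {"x":26,"y":31,"z":0,"rx":0,"ry":0,"rz":0,"grip":0.6},
    {"x":26,"y":31,"z":0,"rx":0,"ry":0,"rz":0,"grip":0.6},
    {"x":26,"y":31,"z":0,"rx":0,"ry":0,"rz":-0.1,"grip":0.6},
    {"x":26,"y":31,"z":0,"rx":0,"ry":0,"rz":-0.1,"grip":0.6},
    {"x":26,"y":31,"z":0,"rx":0,"ry":0,"rz":0,"grip":0.6},
    {"x":12,"y":19,"z":0,"rx":0,"ry":0,"rz":0,"grip":0.6},
    {"x":0,"y":0,"z":0,"rx":0,"ry":0,"rz":0,"grip":0.6},
    {"x":0,"y":0,"z":0,"rx":0,"ry":0,"rz":0,"grip":0.6}
  ],
  "force": 40
}}

```text
time: 1.35
tool_pos: [0.4377, -0.1313, 0.2116]
tool_rot: [-3.141, 0.001, 0.056]
contact_force: [0.8, -0.4, -0.1]
gripper_width: 0.599
finger_force: 0.0
```

```bash
cat > look.py <<'E'
import sys,numpy as np,cv2
from h import *
from rig import snapshot
s=snapshot(sys.argv[1]); cv2.imwrite(f"pics/{sys.argv[2]}.png",s["color"])
w=cloud(s)
for c,p in blobs(w,0.005,0.1):
    if len(p)>60000: continue
    r=cv2.minAreaRect((p[:,:2]*1000).astype(np.float32)); zt=np.percentile(p[:,2],97)
    t=p[p[:,2]>zt-.008]; rt=cv2.minAreaRect((t[:,:2]*1000).astype(np.float32))
    print(c.astype(int),len(p),"rect",np.round(r[0]),np.round(r[1]),round(r[2],1),"zt",zt.round(3),"top",np.round(rt[0]),np.round(rt[1]),round(rt[2],1))
E
python3 look.py wrist w1
```

```text
[193  33] 1049 rect [581. -18.] [42. 53.] 2.1 zt 0.015 top [581. -18.] [42. 53.] 2.1
[478  53] 1999 rect [ 573. -260.] [85. 94.] 4.4 zt 0.015 top [ 573. -259.] [85. 94.] 3.1
[184 150] 2005 rect [474. -11.] [53. 25.] 5.3 zt 0.041 top [480. -10.] [40. 24.] 5.3
[ 40 162] 2003 rect [455. 122.] [25. 42.] 72.8 zt 0.04 top [462. 121.] [25. 28.] 72.7
[313 201] 1158 rect [ 443. -129.] [27. 31.] 3.7 zt 0.081 top [ 441. -129.] [22. 21.] 3.4
[417 213] 3025 rect [ 436. -223.] [46. 49.] 23.6 zt 0.077 top [ 435. -225.] [40. 40.] 20.4
[615 215] 2503 rect [ 435. -430.] [60. 51.] 14.0 zt 0.037 top [ 436. -429.] [10. 18.] 89.1
[501 234] 2617 rect [ 410. -321.] [58. 59.] 54.7 zt 0.042 top [ 409. -321.] [17. 17.] 11.7
[ 21 311] 2654 rect [298. 182.] [60. 58.] 23.4 zt 0.025 top [298. 182.] [60. 58.] 23.9
[415 303] 173 rect [ 325. -247.] [42. 10.] 52.6 zt 0.009 top [ 325. -247.] [42. 10.] 52.6
[491 325] 2179 rect [ 306. -331.] [58. 59.] 48.5 zt 0.042 top [ 306. -331.] [18. 17.] 63.7
[375 319] 106 rect [ 304. -204.] [34.  6.] 5.5 zt 0.009 top [ 304. -204.] [34.  6.] 5.5
[159 465] 1285 rect [85. 52.] [37. 83.] 16.9 zt 0.015 top [84. 51.] [35. 84.] 17.4
```

View pics/w1.png

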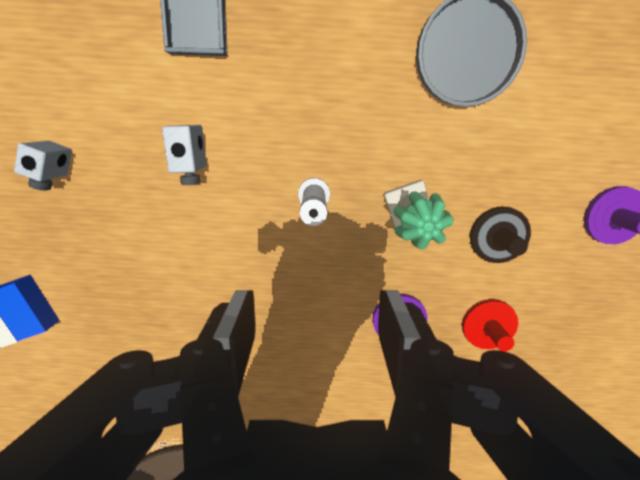

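The wrist picture shows the tall post at (313,201), with the palm at (417,213) clear of the fingers. It agrees with the fixed cameras to about 2 mm.

Request:
{"fn": "jog_arm", "kwargs": {
  "commands": [
    {"x":2,"y":2,"z":-20,"rx":0,"ry":0,"rz":0,"grip":0.6},
    {"x":0,"y":0,"z":-35,"rx":0,"ry":0,"rz":0,"grip":0.6},
    {"x":0,"y":0,"z":-35,"rx":0,"ry":0,"rz":0,"grip":0.6},
    {"x":0,"y":0,"z":-30,"rx":0,"ry":0,"rz":0,"grip":0.6},
    {"x":0,"y":0,"z":-20,"rx":0,"ry":0,"rz":0,"grip":0.6},
    {"x":0,"y":0,"z":-16,"rx":0,"ry":0,"rz":0,"grip":0.6},
    {"x":0,"y":0,"z":0,"rx":0,"ry":0,"rz":0,"grip":0.6},
    {"x":0,"y":0,"z":0,"rx":0,"ry":0,"rz":0,"grip":0},
    {"x":0,"y":0,"z":0,"rx":0,"ry":0,"rz":0,"grip":0},
    {"x":0,"y":0,"z":0,"rx":0,"ry":0,"rz":0,"grip":0},
    {"x":0,"y":0,"z":0,"rx":0,"ry":0,"rz":0,"grip":0},
    {"x":0,"y":0,"z":0,"rx":0,"ry":0,"rz":0,"grip":0},
    {"x":0,"y":0,"z":0,"rx":0,"ry":0,"rz":0,"grip":0},
    {"x":0,"y":0,"z":0,"rx":0,"ry":0,"rz":0,"grip":0}
  ],
  "force": 40
}}

```text
time: 2.57
tool_pos: [0.4406, -0.1308, 0.0577]
tool_rot: [3.14, -0.003, 0.053]
contact_force: [-0.7, -0.6, 6.1]
gripper_width: 0.211
finger_force: 39.5
```

Request:
{"fn": "jog_arm", "kwargs": {
  "commands": [
    {"x":0,"y":0,"z":20,"rx":0,"ry":0,"rz":0,"grip":0},
    {"x":0,"y":0,"z":30,"rx":0,"ry":0,"rz":0,"grip":0},
    {"x":0,"y":0,"z":30,"rx":0,"ry":0,"rz":0,"grip":0},
    {"x":10,"y":8,"z":0,"rx":0,"ry":0,"rz":0,"grip":0},
    {"x":22,"y":16,"z":0,"rx":0,"ry":0,"rz":0,"grip":0},
    {"x":22,"y":16,"z":0,"rx":0,"ry":0,"rz":0,"grip":0},
    {"x":22,"y":16,"z":0,"rx":0,"ry":0,"rz":0,"grip":0},
    {"x":22,"y":16,"z":0,"rx":0,"ry":0,"rz":0,"grip":0},
    {"x":22,"y":16,"z":0,"rx":0,"ry":0,"rz":0,"grip":0},
    {"x":22,"y":16,"z":0,"rx":0,"ry":0,"rz":0,"grip":0},
    {"x":12,"y":9,"z":0,"rx":0,"ry":0,"rz":0,"grip":0},
    {"x":0,"y":0,"z":0,"rx":0,"ry":0,"rz":0,"grip":0},
    {"x":0,"y":0,"z":0,"rx":0,"ry":0,"rz":0,"grip":0}
  ],
  "force": 40
}}

```text
time: 3.65
tool_pos: [0.5934, -0.0169, 0.1353]
tool_rot: [3.141, 0.001, 0.054]
contact_force: [-0.4, -0.7, -1.0]
gripper_width: 0.211
finger_force: 39.1
```

```bash
python3 look.py wrist w2
```

```text
[527  45] 2106 rect [ 724. -157.] [63. 14.] 17.6 zt 0.014 top [ 724. -157.] [63. 14.] 17.6
[317 183] 3495 rect [625. -17.] [128.  52.] 1.7 zt 0.095 top [600. -14.] [11. 22.] 6.8
[ 43 254] 2227 rect [548. 232.] [112.  85.] 22.4 zt 0.014 top [548. 232.] [112.  85.] 22.4
[589 255] 2006 rect [ 574. -248.] [94. 71.] 17.5 zt 0.014 top [ 573. -247.] [94. 70.] 17.8
[303 358] 1229 rect [474. -13.] [54. 19.] 2.5 zt 0.041 top [481. -12.] [41. 19.] 2.5
[144 356] 1234 rect [463. 121.] [25. 28.] 72.6 zt 0.04 top [469. 126.] [18. 35.] 33.4
[ 35 383] 2880 rect [425. 227.] [58. 60.] 79.7 zt 0.018 top [425. 227.] [58. 60.] 79.7
[589 411] 3515 rect [ 434. -279.] [149.  58.] 59.2 zt 0.063 top [ 453. -233.] [36.  9.] 62.9
```

View pics/w2.png

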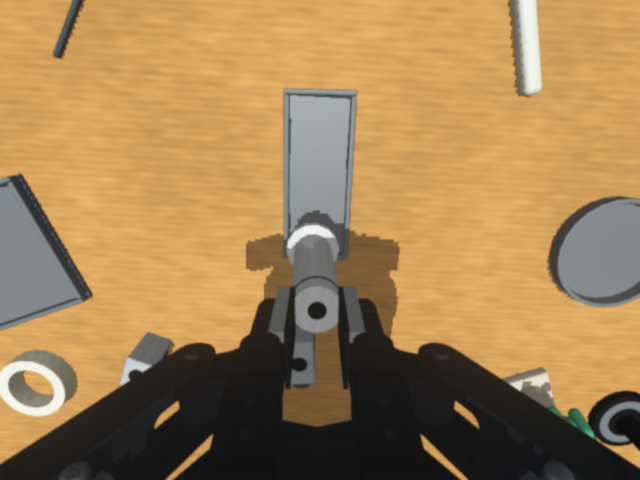

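The wrist view shows the post held upright at about (315,270). It is centred over the trough, whose near end is at about (318,250).

Request:
{"fn": "jog_arm", "kwargs": {
  "commands": [
    {"x":0,"y":-1,"z":-20,"rx":0,"ry":0,"rz":0,"grip":0},
    {"x":0,"y":0,"z":-25,"rx":0,"ry":0,"rz":0,"grip":0},
    {"x":0,"y":0,"z":-15,"rx":0,"ry":0,"rz":0,"grip":0},
    {"x":0,"y":0,"z":-6,"rx":0,"ry":0,"rz":0,"grip":0},
    {"x":0,"y":0,"z":-4,"rx":0,"ry":0,"rz":0,"grip":0},
    {"x":0,"y":0,"z":-3,"rx":0,"ry":0,"rz":0,"grip":0},
    {"x":0,"y":0,"z":0,"rx":0,"ry":0,"rz":0,"grip":0},
    {"x":0,"y":0,"z":0,"rx":0,"ry":0,"rz":0,"grip":0},
    {"x":0,"y":0,"z":0,"rx":0,"ry":0,"rz":0,"grip":0}
  ],
  "force": 40
}}

```text
time: 4.45
tool_pos: [0.594, -0.0185, 0.0643]
tool_rot: [3.141, -0.002, 0.053]
contact_force: [-0.0, -0.3, -1.5]
gripper_width: 0.207
finger_force: 39.1
```

Request:
{"fn": "jog_arm", "kwargs": {
  "commands": [
    {"x":0,"y":0,"z":-1.5,"rx":0,"ry":0,"rz":0,"grip":0},
    {"x":0,"y":0,"z":-1.5,"rx":0,"ry":0,"rz":0,"grip":0},
    {"x":0,"y":0,"z":0,"rx":0,"ry":0,"rz":0,"grip":0},
    {"x":0,"y":0,"z":0,"rx":0,"ry":0,"rz":0,"grip":0}
  ],
  "force": 40
}}

```text
time: 4.78
tool_pos: [0.5947, -0.0183, 0.0618]
tool_rot: [-3.142, -0.003, 0.053]
contact_force: [-0.6, 1.0, 5.8]
gripper_width: 0.208
finger_force: 40.0
```

Request:
{"fn": "jog_arm", "kwargs": {
  "commands": [
    {"x":0,"y":0,"z":0,"rx":0,"ry":0,"rz":0,"grip":0.4},
    {"x":0,"y":0,"z":0,"rx":0,"ry":0,"rz":0,"grip":0.6},
    {"x":0,"y":0,"z":0,"rx":0,"ry":0,"rz":0,"grip":0.6},
    {"x":0,"y":0,"z":0,"rx":0,"ry":0,"rz":0,"grip":0.6},
    {"x":0,"y":0,"z":20,"rx":0,"ry":0,"rz":0,"grip":0.6},
    {"x":0,"y":0,"z":35,"rx":0,"ry":0,"rz":0,"grip":0.6},
    {"x":0,"y":0,"z":35,"rx":0,"ry":0,"rz":0,"grip":0.6},
    {"x":-20,"y":0,"z":0,"rx":0,"ry":0,"rz":0.04,"grip":0.6},
    {"x":-30,"y":2,"z":0,"rx":0,"ry":0,"rz":0,"grip":0.6},
    {"x":-30,"y":2,"z":0,"rx":0,"ry":0,"rz":0,"grip":0.6},
    {"x":-25,"y":2,"z":0,"rx":0,"ry":0,"rz":0,"grip":0.6},
    {"x":-10,"y":2,"z":0,"rx":0,"ry":0,"rz":0,"grip":0.6},
    {"x":0,"y":0,"z":0,"rx":0,"ry":0,"rz":0,"grip":0.6},
    {"x":0,"y":0,"z":0,"rx":0,"ry":0,"rz":0,"grip":0.6}
  ],
  "force": 40
}}

```text
time: 5.95
tool_pos: [0.479, -0.0104, 0.1506]
tool_rot: [3.141, -0.001, 0.093]
contact_force: [0.5, -0.4, 0.2]
gripper_width: 0.599
finger_force: 0.0
```

```bash
python3 look.py wrist w3
```

```text
[44 92] 2415 rect [548. 231.] [112.  82.] 22.6 zt 0.014 top [548. 230.] [112.  80.] 22.6
[341  64] 1701 rect [599. -17.] [76. 52.] 1.6 zt 0.015 top [599. -17.] [76. 52.] 1.6
[341  54] 2236 rect [598. -17.] [31. 38.] 84.1 zt 0.085 top [594. -16.] [21. 22.] 55.8
[605 122] 1518 rect [ 569. -234.] [91. 41.] 18.8 zt 0.015 top [ 568. -233.] [90. 40.] 21.3
[314 220] 2087 rect [474. -10.] [53. 24.] 5.3 zt 0.041 top [480.  -9.] [40. 24.] 5.1
[147 226] 2089 rect [456. 123.] [25. 42.] 72.0 zt 0.04 top [462. 121.] [25. 28.] 72.0
[ 32 250] 2875 rect [424. 224.] [52. 60.] 81.1 zt 0.018 top [424. 224.] [51. 60.] 83.5
[583 304] 6332 rect [ 424. -263.] [137.  57.] 75.3 zt 0.077 top [ 433. -224.] [41. 43.] 0.7
[ 59 377] 3486 rect [299. 202.] [47. 92.] 24.4 zt 0.025 top [298. 202.] [47. 92.] 24.2
[618 410] 2002 rect [ 304. -325.] [60. 47.] 17.6 zt 0.034 top [ 306. -325.] [ 8. 17.] 79.4
[521 422] 45 rect [ 283. -236.] [17.  4.] 49.4 zt 0.009 top [ 283. -236.] [17.  4.] 49.4
```

Request:
{"fn": "jog_arm", "kwargs": {
  "commands": [
    {"x":1,"y":1,"z":-20,"rx":0,"ry":0,"rz":0,"grip":0.6},
    {"x":0,"y":0,"z":-35,"rx":0,"ry":0,"rz":0,"grip":0.6},
    {"x":0,"y":0,"z":-35,"rx":0,"ry":0,"rz":0,"grip":0.6},
    {"x":0,"y":0,"z":-20,"rx":0,"ry":0,"rz":0,"grip":0.6},
    {"x":0,"y":0,"z":-11,"rx":0,"ry":0,"rz":0,"grip":0.6},
    {"x":0,"y":0,"z":0,"rx":0,"ry":0,"rz":0,"grip":0.6},
    {"x":0,"y":0,"z":0,"rx":0,"ry":0,"rz":0,"grip":0},
    {"x":0,"y":0,"z":0,"rx":0,"ry":0,"rz":0,"grip":0},
    {"x":0,"y":0,"z":0,"rx":0,"ry":0,"rz":0,"grip":0},
    {"x":0,"y":0,"z":0,"rx":0,"ry":0,"rz":0,"grip":0},
    {"x":0,"y":0,"z":0,"rx":0,"ry":0,"rz":0,"grip":0},
    {"x":0,"y":0,"z":0,"rx":0,"ry":0,"rz":0,"grip":0}
  ],
  "force": 50
}}

```text
time: 7.0
tool_pos: [0.4799, -0.0095, 0.0299]
tool_rot: [3.142, -0.001, 0.093]
contact_force: [-0.1, -0.3, -0.1]
gripper_width: 0.002
finger_force: 0.0
```

The fingers closed fully, so the grasp missed. I'll look before moving again.

```bash
python3 look.py wrist w4;python3 look.py side s4|head -30
```

```text
[359  45] 7889 rect [584. -18.] [46. 52.] 1.6 zt 0.083 top [586. -17.] [ 5. 18.] 5.8
[316 317] 10721 rect [486.  -7.] [65. 33.] 78.4 zt 0.099 top [482. -10.] [27. 68.] 5.8
[ 44 295] 6474 rect [455. 122.] [25. 43.] 74.3 zt 0.04 top [462. 121.] [24. 29.] 72.4
[638 361] 55 rect [ 437. -201.] [19.  2.] 20.6 zt 0.007 top [ 437. -201.] [19.  2.] 20.6
[  5 458] 80 rect [334. 173.] [ 3. 11.] 19.5 zt 0.012 top [334. 173.] [ 3. 11.] 19.5
[348 137] 104 rect [ 624. -437.] [59. 23.] 48.5 zt 0.013 top [ 624. -437.] [59. 23.] 48.5
[410 162] 326 rect [ 434. -432.] [57. 57.] 26.7 zt 0.043 top [ 435. -435.] [15. 21.] 7.6
[172 201] 3546 rect [812.  13.] [ 78. 221.] 4.5 zt 0.063 top [818.  13.] [ 63. 165.] 1.4
[333 180] 291 rect [ 561. -268.] [58. 94.] 28.2 zt 0.016 top [ 561. -270.] [56. 94.] 31.3
[242 177] 284 rect [ 753. -149.] [126.  17.] 17.7 zt 0.016 top [ 753. -149.] [126.  17.] 17.7
[399 192] 377 rect [ 408. -323.] [60. 59.] 56.3 zt 0.042 top [ 408. -321.] [17. 18.] 38.4
[372 203] 597 rect [ 432. -222.] [49. 46.] 23.4 zt 0.078 top [ 433. -223.] [39. 37.] 20.4
[441 206] 396 rect [ 304. -330.] [58
[... 480 characters left out ...]
9.] 22.4
[271 309] 361 rect [456. 123.] [25. 43.] 72.7 zt 0.042 top [461. 121.] [25. 29.] 69.1
[194 340] 2175 rect [544. 243.] [116. 118.] 22.3 zt 0.016 top [542. 245.] [113. 113.] 22.4
[480 367] 2147 rect [87. -2.] [190.  54.] 88.5 zt 0.072 top [69.  1.] [ 8. 60.] 3.0
[251 364] 635 rect [424. 228.] [59. 59.] 73.7 zt 0.021 top [424. 228.] [58. 59.] 73.7
[322 392] 1977 rect [293. 194.] [ 60. 101.] 22.8 zt 0.027 top [291. 199.] [60. 91.] 22.9
[ 80 391] 1097 rect [619. 429.] [46. 45.] 27.2 zt 0.058 top [621. 428.] [42. 43.] 78.3
[222 415] 434 rect [401. 329.] [30. 26.] 49.1 zt 0.062 top [401. 328.] [21. 21.] 20.7
[487 457] 72 rect [ 28. 181.] [ 8. 54.] 88.5 zt 0.1 top [ 38. 179.] [ 3. 34.] 76.3
```

View pics/w4.png

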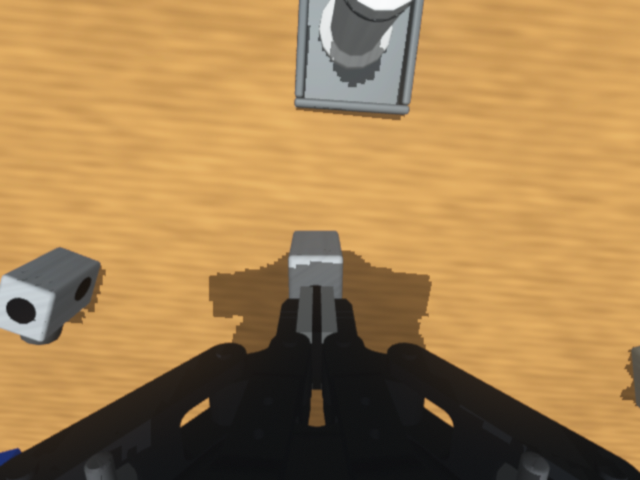

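The view shows the clamp's front at (316,260), directly ahead of the shut fingers. I'll check where it is.

```bash
python3 - <<'E'
from h import *
from rig import snapshot,robot
s=snapshot("wrist");w=cloud(s)
for v in range(225,300,6): print(v,(w[v,316]*1000).round(),(w[v,297]*1000).round(),s["color"][v,316])
o=robot.get_obs();print(o["gripper_width"],o["finger_force"])
for n in("scene","side"):
    s=snapshot(n);c=(330,225) if n=="scene" else (303,258)
    cv2.imwrite(f"pics/c_{n}.png",cv2.resize(s["color"][c[1]-50:c[1]+50,c[0]-50:c[0]+50],(400,400),interpolation=cv2.INTER_CUBIC))
a=np.hstack([cv2.imread("pics/c_scene.png"),cv2.imread("pics/c_side.png")]);cv2.imwrite("pics/c4.png",a)
E
```

```text
225 [502.  -8.  -1.] [501.   2.  -0.] [ 96 167 218]
231 [499.  -8.   3.] [499.   2.   5.] [102 110 120]
237 [500.  -8.  14.] [499.   2.  15.] [103 104 106]
243 [500.  -8.  22.] [500.   1.  25.] [103 105 106]
249 [500.  -8.  32.] [499.   1.  32.] [104 104 104]
255 [499.  -8.  38.] [499.   0.  38.] [153 151 148]
261 [497.  -8.  40.] [497.   0.  40.] [164 161 156]
267 [495.  -8.  40.] [494.  -0.  40.] [114 114 112]
273 [491.  -9.  38.] [491.  -0.  40.] [116 115 113]
279 [489.  -9.  39.] [488.  -1.  39.] [115 115 111]
285 [486.  -9.  39.] [485.  -1.  38.] [50 52 53]
291 [491.  -9.  57.] [482.  -1.  40.] [24 27 32]
297 [491.  -9.  61.] [480.  -1.  41.] [23 26 30]
-0.0009057456883769863 0.0
```

View pics/c4.png

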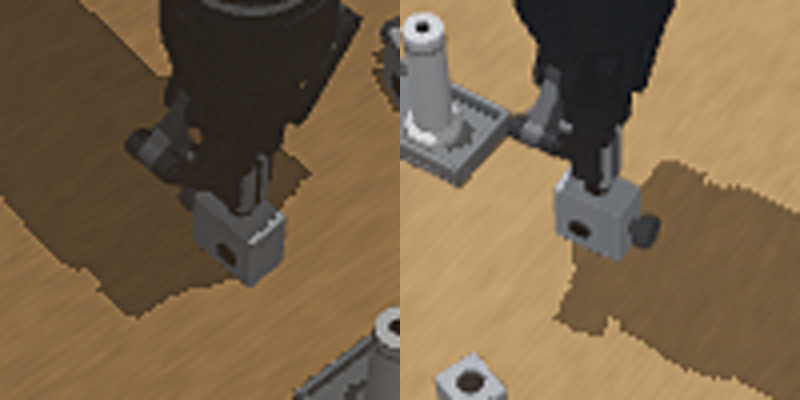

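The clamp hasn't moved at (480,-9), and the shut fingers seem to be above its top instead of around it. I'll raise the arm 80 mm and measure the fingertip height against the reported TCP.

Request:
{"fn": "jog_arm", "kwargs": {
  "commands": [
    {"x":0,"y":0,"z":20,"rx":0,"ry":0,"rz":0,"grip":0},
    {"x":0,"y":0,"z":30,"rx":0,"ry":0,"rz":0,"grip":0},
    {"x":0,"y":0,"z":30,"rx":0,"ry":0,"rz":0,"grip":0},
    {"x":0,"y":0,"z":0,"rx":0,"ry":0,"rz":0,"grip":0},
    {"x":0,"y":0,"z":0,"rx":0,"ry":0,"rz":0,"grip":0}
  ],
  "force": 40
}}

```text
time: 7.67
tool_pos: [0.4808, -0.0095, 0.1109]
tool_rot: [3.141, -0.004, 0.093]
contact_force: [0.0, -0.2, -1.1]
gripper_width: 0.001
finger_force: 0.0
```

```bash
cat > tip.py <<'E'
import numpy as np
from h import *
from rig import robot,snapshot
o=robot.get_obs();t=o["tool_pos"];print(t.round(4),o["tool_rot"].round(3),o["gripper_width"])
for n in("side","scene","wrist"):
    w=cloud(snapshot(n)).reshape(-1,3)
    p=w[(np.hypot(w[:,0]-t[0],w[:,1]-t[1])<.07)&(w[:,2]>.047)&(w[:,2]<.3)]
    if len(p)==0: print(n,"none");continue
    z0=np.percentile(p[:,2],0.5); q=p[p[:,2]<z0+.012]
    print(n,len(p),"min z",z0.round(4),"tip centre",q.mean(0).round(4),"span",np.ptp(q,0).round(3))
E
python3 tip.py
```

```text
[ 0.4808 -0.0095  0.1109] [ 3.141 -0.004  0.093] 0.0006940661820484556
side 1883 min z 0.1371 tip centre [ 0.4753 -0.0048  0.142 ] span [0.017 0.021 0.018]
scene 2185 min z 0.1365 tip centre [ 0.4868 -0.0146  0.1408] span [0.018 0.029 0.02 ]
wrist 62531 min z 0.1366 tip centre [ 0.4891 -0.0089  0.1409] span [0.007 0.027 0.019]
```

Three cameras put the shut fingertips 26 mm above the reported TCP, when they should be 14 mm below it. The true tool height is therefore about 40 mm above the reported z, and the xy is right. From here I use true z = reported + 40 mm, and I'll go down again with a force check.

Request:
{"fn": "jog_arm", "kwargs": {
  "commands": [
    {"x":0,"y":0,"z":0,"rx":0,"ry":0,"rz":0,"grip":0.6},
    {"x":0,"y":0,"z":0,"rx":0,"ry":0,"rz":0,"grip":0.6},
    {"x":0,"y":0,"z":0,"rx":0,"ry":0,"rz":0,"grip":0.6},
    {"x":0,"y":0,"z":-20,"rx":0,"ry":0,"rz":0,"grip":0.6},
    {"x":0,"y":0,"z":-30,"rx":0,"ry":0,"rz":0,"grip":0.6},
    {"x":0,"y":0,"z":-30,"rx":0,"ry":0,"rz":0,"grip":0.6},
    {"x":0,"y":0,"z":-15,"rx":0,"ry":0,"rz":0,"grip":0.6},
    {"x":0,"y":0,"z":-10,"rx":0,"ry":0,"rz":0,"grip":0.6},
    {"x":0,"y":0,"z":-8,"rx":0,"ry":0,"rz":0,"grip":0.6},
    {"x":0,"y":0,"z":-8,"rx":0,"ry":0,"rz":0,"grip":0.6},
    {"x":0,"y":0,"z":0,"rx":0,"ry":0,"rz":0,"grip":0.6},
    {"x":0,"y":0,"z":0,"rx":0,"ry":0,"rz":0,"grip":0.6}
  ],
  "force": 40
}}

```text
time: 8.82
tool_pos: [0.4798, -0.0095, -0.0114]
tool_rot: [3.142, -0.0, 0.093]
contact_force: [0.8, 0.4, -0.3]
gripper_width: 0.599
finger_force: 0.0
```

Request:
{"fn": "jog_arm", "kwargs": {
  "commands": [
    {"x":0,"y":0,"z":0,"rx":0,"ry":0,"rz":0,"grip":0},
    {"x":0,"y":0,"z":0,"rx":0,"ry":0,"rz":0,"grip":0},
    {"x":0,"y":0,"z":0,"rx":0,"ry":0,"rz":0,"grip":0},
    {"x":0,"y":0,"z":0,"rx":0,"ry":0,"rz":0,"grip":0},
    {"x":0,"y":0,"z":0,"rx":0,"ry":0,"rz":0,"grip":0},
    {"x":0,"y":0,"z":0,"rx":0,"ry":0,"rz":0,"grip":0},
    {"x":0,"y":0,"z":10,"rx":0,"ry":0,"rz":0,"grip":0},
    {"x":0,"y":0,"z":25,"rx":0,"ry":0,"rz":0,"grip":0},
    {"x":0,"y":0,"z":30,"rx":0,"ry":0,"rz":0,"grip":0},
    {"x":0,"y":0,"z":0,"rx":0,"ry":0,"rz":0,"grip":0}
  ],
  "force": 50
}}

```text
time: 9.65
tool_pos: [0.4822, -0.0096, 0.0585]
tool_rot: [3.141, -0.007, 0.093]
contact_force: [1.4, -0.6, -0.1]
gripper_width: 0.276
finger_force: 49.3
```

Request:
{"fn": "jog_arm", "kwargs": {
  "commands": [
    {"x":4,"y":13,"z":0,"rx":0,"ry":0,"rz":0,"grip":0},
    {"x":9,"y":28,"z":0,"rx":0,"ry":0,"rz":0.06,"grip":0},
    {"x":9,"y":28,"z":0,"rx":0,"ry":0,"rz":0.06,"grip":0},
    {"x":9,"y":28,"z":0,"rx":0,"ry":0,"rz":0.06,"grip":0},
    {"x":9,"y":28,"z":0,"rx":0,"ry":0,"rz":0.06,"grip":0},
    {"x":9,"y":28,"z":0,"rx":0,"ry":0,"rz":0.06,"grip":0},
    {"x":9,"y":28,"z":0,"rx":0,"ry":0,"rz":0,"grip":0},
    {"x":9,"y":28,"z":0,"rx":0,"ry":0,"rz":0,"grip":0},
    {"x":9,"y":25,"z":0,"rx":0,"ry":0,"rz":0,"grip":0},
    {"x":0,"y":0,"z":0,"rx":0,"ry":0,"rz":0,"grip":0},
    {"x":0,"y":0,"z":0,"rx":0,"ry":0,"rz":0,"grip":0}
  ],
  "force": 50
}}

```text
time: 10.57
tool_pos: [0.5552, 0.2255, 0.0525]
tool_rot: [3.141, 0.001, 0.395]
contact_force: [0.5, -0.3, -1.1]
gripper_width: 0.274
finger_force: 49.4
```

Request:
{"fn": "jog_arm", "kwargs": {
  "commands": [
    {"x":1,"y":-1,"z":-20,"rx":0,"ry":0,"rz":0,"grip":0},
    {"x":0,"y":0,"z":-20,"rx":0,"ry":0,"rz":0,"grip":0},
    {"x":0,"y":0,"z":-10,"rx":0,"ry":0,"rz":0,"grip":0},
    {"x":0,"y":0,"z":-5,"rx":0,"ry":0,"rz":0,"grip":0},
    {"x":0,"y":0,"z":-3,"rx":0,"ry":0,"rz":0,"grip":0},
    {"x":0,"y":0,"z":-1,"rx":0,"ry":0,"rz":0,"grip":0},
    {"x":0,"y":0,"z":-1,"rx":0,"ry":0,"rz":0,"grip":0},
    {"x":0,"y":0,"z":0,"rx":0,"ry":0,"rz":0,"grip":0},
    {"x":0,"y":0,"z":0,"rx":0,"ry":0,"rz":0,"grip":0}
  ],
  "force": 50
}}

```text
time: 11.32
tool_pos: [0.5569, 0.2237, -0.006]
tool_rot: [3.142, -0.001, 0.393]
contact_force: [1.0, -0.2, -2.3]
gripper_width: 0.271
finger_force: 49.4
```

Request:
{"fn": "jog_arm", "kwargs": {
  "commands": [
    {"x":0,"y":0,"z":-1,"rx":0,"ry":0,"rz":0,"grip":0},
    {"x":0,"y":0,"z":-1,"rx":0,"ry":0,"rz":0,"grip":0},
    {"x":0,"y":0,"z":0,"rx":0,"ry":0,"rz":0,"grip":0},
    {"x":0,"y":0,"z":0,"rx":0,"ry":0,"rz":0,"grip":0.4},
    {"x":0,"y":0,"z":0,"rx":0,"ry":0,"rz":0,"grip":0.55},
    {"x":0,"y":0,"z":0,"rx":0,"ry":0,"rz":0,"grip":0.55},
    {"x":0,"y":0,"z":15,"rx":0,"ry":0,"rz":0,"grip":0.55},
    {"x":0,"y":0,"z":30,"rx":0,"ry":0,"rz":0,"grip":0.6},
    {"x":0,"y":0,"z":30,"rx":0,"ry":0,"rz":-0.1,"grip":0.6},
    {"x":-10,"y":-10,"z":10,"rx":0,"ry":0,"rz":-0.1,"grip":0.6},
    {"x":-20,"y":-22,"z":0,"rx":0,"ry":0,"rz":-0.1,"grip":0.6},
    {"x":-20,"y":-22,"z":0,"rx":0,"ry":0,"rz":-0.1,"grip":0.6},
    {"x":-20,"y":-22,"z":0,"rx":0,"ry":0,"rz":-0.1,"grip":0.6},
    {"x":-15,"y":-16,"z":0,"rx":0,"ry":0,"rz":-0.1,"grip":0.6},
    {"x":-10,"y":-11,"z":0,"rx":0,"ry":0,"rz":-0.1,"grip":0.6},
    {"x":0,"y":0,"z":0,"rx":0,"ry":0,"rz":0,"grip":0.6},
    {"x":0,"y":0,"z":0,"rx":0,"ry":0,"rz":0,"grip":0.6}
  ],
  "force": 50
}}

```text
time: 12.73
tool_pos: [0.4793, -0.0144, 0.0769]
tool_rot: [-3.034, 0.0, -0.1]
contact_force: [-0.0, 0.3, 0.5]
gripper_width: 0.601
finger_force: 0.0
```

```bash
python3 look.py scene s5 | grep -v "zt 0.111"
```

```text
[48 21] 3692 rect [-416. -138.] [361.  22.] 89.7 zt 0.094 top [-417. -210.] [144.  17.] 88.9
[209 104] 4333 rect [23. -9.] [225. 182.] 70.3 zt 0.093 top [ 46. -22.] [152.  45.] 76.5
[364 127] 569 rect [303. 204.] [35. 94.] 24.4 zt 0.027 top [302. 204.] [34. 92.] 23.3
[437 121] 271 rect [402. 327.] [29. 27.] 40.9 zt 0.061 top [400. 328.] [21. 24.] 14.8
[409 157] 438 rect [424. 227.] [59. 62.] 29.5 zt 0.02 top [423. 228.] [59. 60.] 35.6
[548 161] 689 rect [620. 425.] [47. 46.] 81.0 zt 0.056 top [620. 428.] [42. 42.] 79.3
[455 189] 701 rect [541. 244.] [112. 118.] 22.6 zt 0.016 top [541. 244.] [112. 118.] 22.6
[383 189] 327 rect [454. 121.] [26. 45.] 74.6 zt 0.042 top [459. 121.] [23. 31.] 71.0
[453 193] 523 rect [542. 234.] [58. 66.] 26.7 zt 0.046 top [556. 222.] [41. 30.] 30.2
[576 232] 1124 rect [764. 321.] [41. 82.] 22.8 zt 0.09 top [764. 321.] [41. 81.] 22.9
[193 237] 632 rect [ 306. -232.] [58. 59.] 68.7 zt 0.043 top [ 305. -231.] [17. 18.] 64.8
[147 265] 681 rect [ 306. -332.] [59. 60.] 86.6 zt 0.042 top [ 304. -332.] [17. 19.] 57.3
[231 273] 872 rect [ 435. -226.] [47. 48.] 16.8 zt 0.078 top [ 434. -225.] [39. 40.] 70.1
[384 282] 1084 rect [623. -17.] [130.  55.] 1.8 zt 0.084 top [594. -18.] [21. 21.] 42.3
[181 301] 742 rect [ 407. -323.] [58. 59.] 61.4 zt 0.043 top [ 407. -322.] [17. 18.] 69.2
[476 349] 5609 rect [811.  25.] [ 80. 247.] 5.4 zt 0.062 top [820.   4.] [ 60. 187.] 1.7
[263 346] 602 rect [ 575. -260.] [91. 93.] 53.5 zt 0.017 top [ 575. -260.] [91. 93.] 53.5
[133 348] 850 rect [ 434. -435.] [60. 58.] 7.3 zt 0.043 top [ 434. -435.] [17. 17.] 53.0
[382 387] 648 rect [ 753. -148.] [127.  15.] 16.8 zt 0.016 top [ 753. -148.] [127.  15.] 16.8
[190 435] 396 rect [ 624. -436.] [58. 19.] 47.4 zt 0.012 top [ 624. -436.] [58. 19.] 47.4
```

The long clamp stands in the tray, top at (556,222). The reported pose (479,-14, with tilt) doesn't match my commands, so I'll check it with the cameras.

```bash
python3 tip.py; python3 - <<'E'
from rig import robot,snapshot
import cv2,numpy as np
o=robot.get_obs()
for k in("time","joints","dq","tool_pos","tool_rot"):print(k,np.round(o[k],4))
for n in("wrist","side"):
    s=snapshot(n);print(n,np.linalg.inv(s["view"]).round(3))
    cv2.imwrite(f"pics/{n}6.png",cv2.resize(s["color"],(400,300)))
cv2.imwrite("pics/b6.png",np.hstack([cv2.imread("pics/wrist6.png"),cv2.imread("pics/side6.png")]))
E
python3 look.py wrist w6
```

```text
[ 0.4799 -0.0133  0.0768] [-3.034  0.    -0.097] 0.5981729701685091
side 3039 min z 0.1018 tip centre [ 0.4766 -0.0319  0.1066] span [0.022 0.077 0.018]
scene 2858 min z 0.1041 tip centre [ 0.484  -0.0225  0.1087] span [0.023 0.075 0.024]
wrist 59251 min z 0.103 tip centre [ 0.485  -0.0247  0.108 ] span [0.028 0.078 0.02 ]
time 12.9333
joints [-0.0951  0.0791 -0.3964  1.0966  0.1079  3.1406]
dq [ 0.0105  0.0046  0.0008  0.0006  0.0009 -0.0007]
tool_pos [ 0.4802 -0.0118  0.0765]
tool_rot [-3.0337e+00  1.2000e-03 -9.4000e-02]
wrist [[-0.093 -0.952 -0.29   0.556]
 [-0.99   0.057  0.13  -0.036]
 [-0.107  0.3   -0.948  0.237]
 [ 0.     0.     0.     1.   ]]
side [[-0.835 -0.425  0.35   0.134]
 [-0.551  0.628 -0.55   0.475]
 [ 0.014 -0.652 -0.758  0.776]
 [ 0.     0.     0.     1.   ]]
[314  46] 6503 rect [590. -17.] [58. 52.] 1.6 zt 0.084 top [590. -15.] [22. 14.] 81.7
[ 24 190] 1603 rect [520. 191.] [42. 83.] 68.6 zt 0.014 top [522. 190.] [40. 80.] 69.8
[127 288] 3378 rect [455. 123.] [25. 43.] 72.1 zt 0.04 top [462. 121.] [25. 29.] 71.0
[637 281] 32 rect [ 443. -199.] [9. 2.] 17.2 zt 0.008 top [ 443. -199.] [9. 2.] 17.2
[ 29 330] 2953 rect [423. 224.] [51. 60.] 70.2 zt 0.018 top [422. 221.] [45. 60.] 67.2
[379 311] 94 rect [479. -40.] [ 1. 20.] 84.7 zt 0.1 top [479. -40.] [ 1. 20.] 84.7
[107 428] 53 rect [331. 181.] [1. 9.] 27.7 zt 0.017 top [331. 182.] [1. 8.] 30.4
[632 440] 320 rect [ 321. -211.] [23. 11.] 5.4 zt 0.009 top [ 321. -211.] [23. 11.] 5.4
[146 469] 591 rect [293. 152.] [23. 16.] 57.7 zt 0.024 top [296. 154.] [19. 15.] 67.7
```

View pics/b6.png

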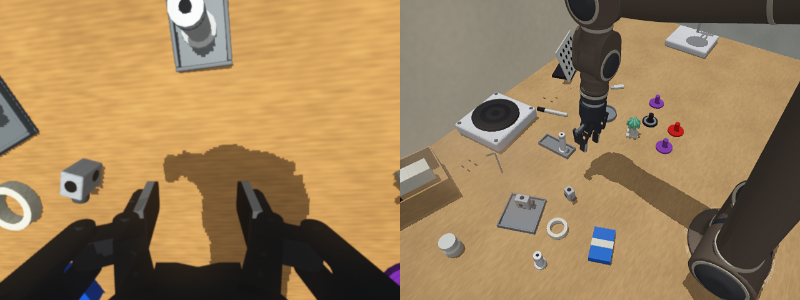

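The side view confirms the pose. Joint 6 hit its 3.14 limit because yaw can't go below joint 1's angle, so the arm ended up tilted and off target. I'll fix the tilt and use the half-turned grasp, yaw about 2.84.

Request:
{"fn": "jog_arm", "kwargs": {
  "commands": [
    {"x":0,"y":0,"z":10,"rx":0,"ry":0,"rz":0.1,"grip":0.6},
    {"x":0,"y":0,"z":10,"rx":0,"ry":0,"rz":0.1,"grip":0.6},
    {"x":0,"y":0,"z":0,"rx":-0.1,"ry":0,"rz":0,"grip":0.6},
    {"x":0,"y":0,"z":0,"rx":0,"ry":0,"rz":0.12,"grip":0.6},
    {"x":0,"y":0,"z":0,"rx":0,"ry":0,"rz":0.12,"grip":0.6},
    {"x":0,"y":0,"z":0,"rx":0,"ry":0,"rz":0.12,"grip":0.6},
    {"x":0,"y":0,"z":0,"rx":0,"ry":0,"rz":0.12,"grip":0.6},
    {"x":0,"y":0,"z":0,"rx":0,"ry":0,"rz":0.12,"grip":0.6},
    {"x":0,"y":0,"z":0,"rx":0,"ry":0,"rz":0.12,"grip":0.6},
    {"x":0,"y":0,"z":0,"rx":0,"ry":0,"rz":0.12,"grip":0.6},
    {"x":0,"y":0,"z":0,"rx":0,"ry":0,"rz":0.12,"grip":0.6},
    {"x":0,"y":0,"z":0,"rx":0,"ry":0,"rz":0.12,"grip":0.6},
    {"x":0,"y":0,"z":0,"rx":0,"ry":0,"rz":0.12,"grip":0.6},
    {"x":0,"y":0,"z":0,"rx":0,"ry":0,"rz":0.12,"grip":0.6},
    {"x":0,"y":0,"z":0,"rx":0,"ry":0,"rz":0,"grip":0.6},
    {"x":0,"y":0,"z":0,"rx":0,"ry":0,"rz":0,"grip":0.6}
  ],
  "force": 50
}}

```text
time: 14.42
tool_pos: [0.4797, -0.0122, 0.0963]
tool_rot: [-3.133, 0.012, 1.421]
contact_force: [-0.4, -0.2, -0.1]
gripper_width: 0.6
finger_force: 0.0
```

Request:
{"fn": "jog_arm", "kwargs": {
  "commands": [
    {"x":-2,"y":11,"z":0,"rx":0.0105,"ry":-0.0105,"rz":0.118,"grip":0.6},
    {"x":-2,"y":11,"z":0,"rx":0,"ry":0,"rz":0.118,"grip":0.6},
    {"x":-2,"y":11,"z":0,"rx":0,"ry":0,"rz":0.118,"grip":0.6},
    {"x":-2,"y":11,"z":0,"rx":0,"ry":0,"rz":0.118,"grip":0.6},
    {"x":-2,"y":11,"z":0,"rx":0,"ry":0,"rz":0.118,"grip":0.6},
    {"x":-2,"y":11,"z":0,"rx":0,"ry":0,"rz":0.118,"grip":0.6},
    {"x":-2,"y":11,"z":0,"rx":0,"ry":0,"rz":0.118,"grip":0.6},
    {"x":-2,"y":11,"z":0,"rx":0,"ry":0,"rz":0.118,"grip":0.6},
    {"x":-2,"y":11,"z":0,"rx":0,"ry":0,"rz":0.118,"grip":0.6},
    {"x":0,"y":11,"z":0,"rx":0,"ry":0,"rz":0.118,"grip":0.6},
    {"x":0,"y":12,"z":0,"rx":0,"ry":0,"rz":0.118,"grip":0.6},
    {"x":0,"y":11,"z":0,"rx":0,"ry":0,"rz":0.118,"grip":0.6},
    {"x":0,"y":0,"z":0,"rx":0,"ry":0,"rz":0,"grip":0.6},
    {"x":0,"y":0,"z":0,"rx":0,"ry":0,"rz":0,"grip":0.6}
  ],
  "force": 50
}}

```text
time: 15.58
tool_pos: [0.4615, 0.1206, 0.0963]
tool_rot: [3.141, 0.0, 2.835]
contact_force: [-0.2, 0.1, 0.0]
gripper_width: 0.597
finger_force: 0.0
```

Request:
{"fn": "jog_arm", "kwargs": {
  "commands": [
    {"x":0,"y":0,"z":-20,"rx":0,"ry":0,"rz":0,"grip":0.6},
    {"x":0,"y":0,"z":-30,"rx":0,"ry":0,"rz":0,"grip":0.6},
    {"x":0,"y":0,"z":-25,"rx":0,"ry":0,"rz":0,"grip":0.6},
    {"x":0,"y":0,"z":-15,"rx":0,"ry":0,"rz":0,"grip":0.6},
    {"x":0,"y":0,"z":-10,"rx":0,"ry":0,"rz":0,"grip":0.6},
    {"x":0,"y":0,"z":-7,"rx":0,"ry":0,"rz":0,"grip":0.6},
    {"x":0,"y":0,"z":0,"rx":0,"ry":0,"rz":0,"grip":0.6},
    {"x":0,"y":0,"z":0,"rx":0,"ry":0,"rz":0,"grip":0},
    {"x":0,"y":0,"z":0,"rx":0,"ry":0,"rz":0,"grip":0},
    {"x":0,"y":0,"z":0,"rx":0,"ry":0,"rz":0,"grip":0},
    {"x":0,"y":0,"z":0,"rx":0,"ry":0,"rz":0,"grip":0},
    {"x":0,"y":0,"z":0,"rx":0,"ry":0,"rz":0,"grip":0},
    {"x":0,"y":0,"z":0,"rx":0,"ry":0,"rz":0,"grip":0}
  ],
  "force": 50
}}

```text
time: 16.67
tool_pos: [0.4627, 0.1205, -0.0093]
tool_rot: [3.139, 0.003, 2.839]
contact_force: [-0.6, 0.1, 6.2]
gripper_width: 0.273
finger_force: 50.0
```

Request:
{"fn": "jog_arm", "kwargs": {
  "commands": [
    {"x":0,"y":0,"z":15,"rx":0,"ry":0,"rz":0,"grip":0},
    {"x":0,"y":0,"z":30,"rx":0,"ry":0,"rz":0,"grip":0},
    {"x":0,"y":0,"z":30,"rx":0,"ry":0,"rz":0,"grip":0},
    {"x":8,"y":15,"z":0,"rx":0,"ry":0,"rz":0.08,"grip":0},
    {"x":10,"y":20,"z":0,"rx":0,"ry":0,"rz":0.1,"grip":0},
    {"x":10,"y":20,"z":0,"rx":0,"ry":0,"rz":0.1,"grip":0},
    {"x":10,"y":20,"z":0,"rx":0,"ry":0,"rz":0.1,"grip":0},
    {"x":10,"y":20,"z":0,"rx":0,"ry":0,"rz":0.1,"grip":0},
    {"x":10,"y":20,"z":0,"rx":0,"ry":0,"rz":0.1,"grip":0},
    {"x":10,"y":20,"z":0,"rx":0,"ry":0,"rz":0.115,"grip":0},
    {"x":6,"y":15,"z":0,"rx":0,"ry":0,"rz":0,"grip":0},
    {"x":0,"y":0,"z":0,"rx":0,"ry":0,"rz":0,"grip":0},
    {"x":0,"y":0,"z":0,"rx":0,"ry":0,"rz":0,"grip":0}
  ],
  "force": 50
}}

```text
time: 17.75
tool_pos: [0.5352, 0.2706, 0.0638]
tool_rot: [3.141, -0.001, -2.748]
contact_force: [-0.2, -1.1, -2.3]
gripper_width: 0.275
finger_force: 49.3
```

Request:
{"fn": "jog_arm", "kwargs": {
  "commands": [
    {"x":0,"y":0,"z":-20,"rx":0,"ry":0,"rz":0,"grip":0},
    {"x":0,"y":0,"z":-25,"rx":0,"ry":0,"rz":0,"grip":0},
    {"x":0,"y":0,"z":-14,"rx":0,"ry":0,"rz":0,"grip":0},
    {"x":0,"y":0,"z":-5,"rx":0,"ry":0,"rz":0,"grip":0},
    {"x":0,"y":0,"z":-3,"rx":0,"ry":0,"rz":0,"grip":0},
    {"x":0,"y":0,"z":-1,"rx":0,"ry":0,"rz":0,"grip":0},
    {"x":0,"y":0,"z":-1,"rx":0,"ry":0,"rz":0,"grip":0},
    {"x":0,"y":0,"z":-1,"rx":0,"ry":0,"rz":0,"grip":0},
    {"x":0,"y":0,"z":0,"rx":0,"ry":0,"rz":0,"grip":0},
    {"x":0,"y":0,"z":0,"rx":0,"ry":0,"rz":0,"grip":0}
  ],
  "force": 50
}}

```text
time: 18.58
tool_pos: [0.536, 0.2704, -0.0049]
tool_rot: [3.14, 0.002, -2.749]
contact_force: [-0.2, 0.4, -1.6]
gripper_width: 0.275
finger_force: 49.3
```

Request:
{"fn": "jog_arm", "kwargs": {
  "commands": [
    {"x":0,"y":0,"z":-1,"rx":0,"ry":0,"rz":0,"grip":0},
    {"x":0,"y":0,"z":-1,"rx":0,"ry":0,"rz":0,"grip":0},
    {"x":0,"y":0,"z":0,"rx":0,"ry":0,"rz":0,"grip":0},
    {"x":0,"y":0,"z":0,"rx":0,"ry":0,"rz":0,"grip":0.4},
    {"x":0,"y":0,"z":0,"rx":0,"ry":0,"rz":0,"grip":0.5},
    {"x":0,"y":0,"z":0,"rx":0,"ry":0,"rz":0,"grip":0.5},
    {"x":0,"y":0,"z":15,"rx":0,"ry":0,"rz":0,"grip":0.5},
    {"x":0,"y":0,"z":30,"rx":0,"ry":0,"rz":0,"grip":0.5},
    {"x":0,"y":0,"z":30,"rx":0,"ry":0,"rz":0,"grip":0.6},
    {"x":-15,"y":6,"z":30,"rx":0,"ry":0,"rz":0,"grip":0.6},
    {"x":-30,"y":13,"z":0,"rx":0,"ry":0,"rz":0,"grip":0.6},
    {"x":-30,"y":13,"z":0,"rx":0,"ry":0,"rz":0,"grip":0.6},
    {"x":-30,"y":13,"z":0,"rx":0,"ry":0,"rz":0,"grip":0.6},
    {"x":-20,"y":8,"z":0,"rx":0,"ry":0,"rz":0,"grip":0.6},
    {"x":-10,"y":5,"z":0,"rx":0,"ry":0,"rz":0,"grip":0.6},
    {"x":0,"y":0,"z":0,"rx":0,"ry":0,"rz":0,"grip":0.6},
    {"x":0,"y":0,"z":0,"rx":0,"ry":0,"rz":0,"grip":0.6}
  ],
  "force": 50
}}

```text
time: 20.0
tool_pos: [0.4009, 0.3285, 0.0975]
tool_rot: [3.141, 0.001, -2.748]
contact_force: [0.4, -1.2, 0.1]
gripper_width: 0.599
finger_force: 0.0
```

```bash
python3 look.py wrist w7; python3 look.py scene s7|sed -n 3,12p
```

```text
[181  17] 6096 rect [311. 208.] [19. 91.] 24.9 zt 0.025 top [311. 208.] [16. 91.] 23.3
[165 205] 4411 rect [423. 229.] [59. 59.] 18.4 zt 0.019 top [423. 229.] [59. 59.] 87.1
[317 239] 2313 rect [398. 328.] [26. 31.] 15.7 zt 0.06 top [401. 329.] [21. 22.] 79.3
[108 324] 4334 rect [518. 237.] [ 63. 113.] 22.7 zt 0.044 top [544. 214.] [16. 31.] 60.5
[169 343] 779 rect [515. 262.] [16. 23.] 20.4 zt 0.033 top [516. 261.] [15. 20.] 22.2
[357 126] 1082 rect [290. 198.] [62. 97.] 22.9 zt 0.027 top [290. 198.] [61. 97.] 22.9
[437 122] 277 rect [403. 326.] [27. 30.] 2.5 zt 0.061 top [400. 327.] [24. 21.] 87.2
[409 157] 439 rect [424. 227.] [59. 59.] 71.7 zt 0.02 top [423. 227.] [57. 60.] 66.6
[548 161] 691 rect [620. 428.] [47. 48.] 35.0 zt 0.056 top [620. 427.] [42. 44.] 52.7
[455 187] 1538 rect [540. 245.] [113. 118.] 22.1 zt 0.045 top [545. 245.] [40. 79.] 24.0
[576 232] 1118 rect [764. 320.] [41. 83.] 22.7 zt 0.09 top [764. 322.] [40. 78.] 22.4
[193 237] 621 rect [ 306. -232.] [58. 58.] 74.6 zt 0.043 top [ 306. -232.] [17. 17.] 53.8
[147 265] 679 rect [ 305. -332.] [58. 59.] 83.3 zt 0.043 top [ 304. -332.] [16. 19.] 58.9
[231 273] 873 rect [ 434. -227.] [48. 47.] 20.7 zt 0.078 top [ 433. -226.] [37. 39.] 56.8
[383 282] 1112 rect [622. -16.] [130.  57.] 1.9 zt 0.084 top [593. -17.] [21. 22.] 46.6
```

View pics/s7.png

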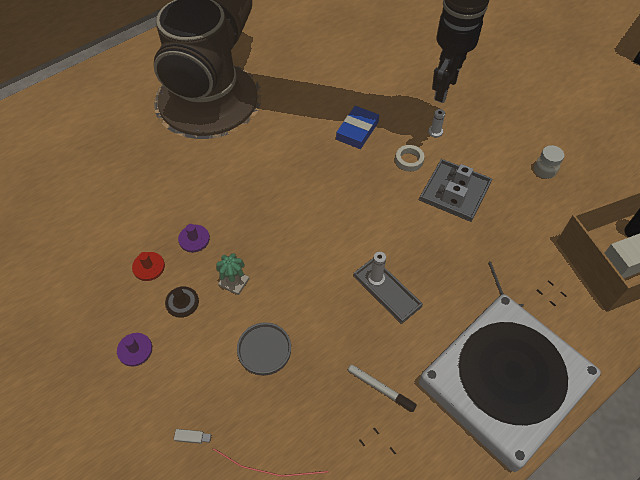

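The scene picture shows both clamps standing in the square tray at (455,185), the tall post in the trough at (378,268), and the gripper over the short post at (437,120).

Request:
{"fn": "jog_arm", "kwargs": {
  "commands": [
    {"x":0,"y":0,"z":-20,"rx":0,"ry":0,"rz":0,"grip":0.6},
    {"x":0,"y":0,"z":-30,"rx":0,"ry":0,"rz":0,"grip":0.6},
    {"x":0,"y":0,"z":-25,"rx":0,"ry":0,"rz":0,"grip":0.6},
    {"x":0,"y":0,"z":-15,"rx":0,"ry":0,"rz":0,"grip":0.6},
    {"x":0,"y":0,"z":-8,"rx":0,"ry":0,"rz":0,"grip":0.6},
    {"x":0,"y":0,"z":0,"rx":0,"ry":0,"rz":0,"grip":0.6},
    {"x":0,"y":0,"z":0,"rx":0,"ry":0,"rz":0,"grip":0},
    {"x":0,"y":0,"z":0,"rx":0,"ry":0,"rz":0,"grip":0},
    {"x":0,"y":0,"z":0,"rx":0,"ry":0,"rz":0,"grip":0},
    {"x":0,"y":0,"z":0,"rx":0,"ry":0,"rz":0,"grip":0},
    {"x":0,"y":0,"z":0,"rx":0,"ry":0,"rz":0,"grip":0},
    {"x":0,"y":0,"z":0,"rx":0,"ry":0,"rz":0,"grip":0}
  ],
  "force": 50
}}

```text
time: 21.1
tool_pos: [0.4018, 0.3289, 0.0008]
tool_rot: [3.14, 0.004, -2.749]
contact_force: [0.8, -0.8, 6.9]
gripper_width: 0.239
finger_force: 49.0
```

Request:
{"fn": "jog_arm", "kwargs": {
  "commands": [
    {"x":0,"y":0,"z":20,"rx":0,"ry":0,"rz":0,"grip":0},
    {"x":0,"y":0,"z":35,"rx":0,"ry":0,"rz":0,"grip":0},
    {"x":0,"y":0,"z":35,"rx":0,"ry":0,"rz":0,"grip":0},
    {"x":12,"y":-15,"z":5,"rx":0,"ry":0,"rz":0,"grip":0},
    {"x":20,"y":-27,"z":0,"rx":0,"ry":0,"rz":-0.04,"grip":0},
    {"x":20,"y":-27,"z":0,"rx":0,"ry":0,"rz":-0.04,"grip":0},
    {"x":20,"y":-27,"z":0,"rx":0,"ry":0,"rz":-0.04,"grip":0},
    {"x":20,"y":-27,"z":0,"rx":0,"ry":0,"rz":-0.04,"grip":0},
    {"x":20,"y":-27,"z":0,"rx":0,"ry":0,"rz":-0.04,"grip":0},
    {"x":20,"y":-27,"z":0,"rx":0,"ry":0,"rz":-0.04,"grip":0},
    {"x":20,"y":-27,"z":0,"rx":0,"ry":0,"rz":-0.04,"grip":0},
    {"x":20,"y":-27,"z":0,"rx":0,"ry":0,"rz":-0.04,"grip":0},
    {"x":20,"y":-27,"z":0,"rx":0,"ry":0,"rz":-0.04,"grip":0},
    {"x":20,"y":-27,"z":0,"rx":0,"ry":0,"rz":0,"grip":0},
    {"x":20,"y":-27,"z":0,"rx":0,"ry":0,"rz":0,"grip":0},
    {"x":20,"y":-27,"z":0,"rx":0,"ry":0,"rz":0,"grip":0},
    {"x":0,"y":-6,"z":0,"rx":0,"ry":0,"rz":0,"grip":0},
    {"x":0,"y":0,"z":0,"rx":0,"ry":0,"rz":0,"grip":0},
    {"x":0,"y":0,"z":0,"rx":0,"ry":0,"rz":0,"grip":0}
  ],
  "force": 50
}}

```text
time: 22.68
tool_pos: [0.6519, -0.0166, 0.0939]
tool_rot: [3.14, -0.001, -3.11]
contact_force: [-0.3, -0.0, -0.7]
gripper_width: 0.235
finger_force: 49.1
```

Request:
{"fn": "jog_arm", "kwargs": {
  "commands": [
    {"x":2,"y":0,"z":-20,"rx":0,"ry":0,"rz":0,"grip":0},
    {"x":0,"y":0,"z":-30,"rx":0,"ry":0,"rz":0,"grip":0},
    {"x":0,"y":0,"z":-22,"rx":0,"ry":0,"rz":0,"grip":0},
    {"x":0,"y":0,"z":-9,"rx":0,"ry":0,"rz":0,"grip":0},
    {"x":0,"y":0,"z":-4,"rx":0,"ry":0,"rz":0,"grip":0},
    {"x":0,"y":0,"z":-2,"rx":0,"ry":0,"rz":0,"grip":0},
    {"x":0,"y":0,"z":-1,"rx":0,"ry":0,"rz":0,"grip":0},
    {"x":0,"y":0,"z":-1,"rx":0,"ry":0,"rz":0,"grip":0},
    {"x":0,"y":0,"z":0,"rx":0,"ry":0,"rz":0,"grip":0},
    {"x":0,"y":0,"z":0,"rx":0,"ry":0,"rz":0,"grip":0}
  ],
  "force": 50
}}

```text
time: 23.52
tool_pos: [0.6552, -0.0168, 0.0065]
tool_rot: [3.14, 0.002, -3.109]
contact_force: [1.0, 0.7, -0.8]
gripper_width: 0.237
finger_force: 49.1
```

Request:
{"fn": "jog_arm", "kwargs": {
  "commands": [
    {"x":0,"y":0,"z":-1.5,"rx":0,"ry":0,"rz":0,"grip":0},
    {"x":0,"y":0,"z":-1,"rx":0,"ry":0,"rz":0,"grip":0},
    {"x":0,"y":0,"z":0,"rx":0,"ry":0,"rz":0,"grip":0},
    {"x":0,"y":0,"z":0,"rx":0,"ry":0,"rz":0,"grip":0.4},
    {"x":0,"y":0,"z":0,"rx":0,"ry":0,"rz":0,"grip":0.55},
    {"x":0,"y":0,"z":0,"rx":0,"ry":0,"rz":0,"grip":0.55},
    {"x":0,"y":0,"z":20,"rx":0,"ry":0,"rz":0,"grip":0.55},
    {"x":0,"y":0,"z":30,"rx":0,"ry":0,"rz":0,"grip":0.55},
    {"x":0,"y":0,"z":30,"rx":0,"ry":0,"rz":0,"grip":0.55},
    {"x":0,"y":0,"z":30,"rx":0,"ry":0,"rz":0,"grip":0.55},
    {"x":-15,"y":-18,"z":0,"rx":0,"ry":0,"rz":0,"grip":0.55},
    {"x":-26,"y":-32,"z":0,"rx":0,"ry":0,"rz":0,"grip":0.55},
    {"x":-26,"y":-32,"z":0,"rx":0,"ry":0,"rz":0,"grip":0.55},
    {"x":-26,"y":-32,"z":0,"rx":0,"ry":0,"rz":0,"grip":0.55},
    {"x":-26,"y":-32,"z":0,"rx":0,"ry":0,"rz":0,"grip":0.55},
    {"x":-26,"y":-32,"z":0,"rx":0,"ry":0,"rz":0,"grip":0.55},
    {"x":-26,"y":-32,"z":0,"rx":0,"ry":0,"rz":0,"grip":0.55},
    {"x":-26,"y":-32,"z":0,"rx":0,"ry":0,"rz":0,"grip":0.55},
    {"x":-26,"y":-32,"z":0,"rx":0,"ry":0,"rz":0,"grip":0.55},
    {"x":-20,"y":-28,"z":0,"rx":0,"ry":0,"rz":0,"grip":0.55}
  ],
  "force": 50
}}

```text
time: 25.18
tool_pos: [0.4094, -0.3203, 0.113]
tool_rot: [3.141, 0.0, -3.11]
contact_force: [0.9, -0.0, 0.7]
gripper_width: 0.552
finger_force: 0.0
```

```bash
python3 look.py wrist w8; python3 look.py scene s8|grep -E "^\[38|zt 0.04|zt 0.07"; python3 -c "
from rig import robot;o=robot.get_obs();print(o['tool_pos'],o['tool_rot'])"
```

```text
[304  66] 7037 rect [ 305. -331.] [59. 59.] 88.6 zt 0.042 top [ 305. -331.] [17. 17.] 72.2
[457  73] 6998 rect [ 306. -231.] [59. 59.] 1.8 zt 0.042 top [ 306. -231.] [17. 18.] 28.0
[314 220] 4961 rect [ 408. -321.] [59. 59.] 68.6 zt 0.042 top [ 408. -322.] [17. 17.] 57.1
[164 250] 4712 rect [ 434. -433.] [59. 59.] 42.2 zt 0.042 top [ 435. -434.] [18. 18.] 76.8
[459 274] 6446 rect [ 431. -227.] [47. 48.] 9.6 zt 0.077 top [ 433. -225.] [41. 41.] 62.8
[349 385] 664 rect [ 556. -289.] [22. 71.] 58.8 zt 0.014 top [ 555. -289.] [20. 69.] 56.9
[630 424] 703 rect [584. -38.] [50. 18.] 10.2 zt 0.014 top [584. -38.] [51. 18.] 12.0
[175 444] 510 rect [ 621. -438.] [34. 20.] 40.2 zt 0.01 top [ 621. -438.] [34. 20.] 40.2
[455 187] 1487 rect [540. 244.] [112. 118.] 22.5 zt 0.045 top [546. 246.] [40. 79.] 22.7
[196 238] 463 rect [ 313. -227.] [44. 60.] 25.5 zt 0.041 top [ 309. -227.] [ 6. 18.] 51.0
[231 273] 876 rect [ 434. -226.] [49. 48.] 18.4 zt 0.078 top [ 433. -225.] [39. 39.] 70.5
[387 285] 1427 rect [623. -18.] [129.  54.] 2.6 zt 0.083 top [593. -17.] [21. 22.] 54.7
[181 300] 738 rect [ 407. -322.] [59. 58.] 45.3 zt 0.043 top [ 407. -322.] [16. 19.] 64.2
[133 348] 862 rect [ 434. -435.] [59. 59.] 87.2 zt 0.042 top [ 435. -435.] [17. 17.] 49.3
[382 387] 650 rect [ 752. -149.] [127.  15.] 16.8 zt 0.016 top [ 752. -149.] [127.  15.] 16.8
[ 0.40877124 -0.32209592  0.11290374] [ 3.14136884e+00 -1.90617164e-04 -3.11519612e+00]
```

Request:
{"fn": "jog_arm", "kwargs": {
  "commands": [
    {"x":-1,"y":0,"z":-20,"rx":0,"ry":0,"rz":0,"grip":0.5},
    {"x":0,"y":0,"z":-30,"rx":0,"ry":0,"rz":0,"grip":0.5},
    {"x":0,"y":0,"z":-30,"rx":0,"ry":0,"rz":0,"grip":0.5},
    {"x":0,"y":0,"z":-20,"rx":0,"ry":0,"rz":0,"grip":0.5},
    {"x":0,"y":0,"z":-14,"rx":0,"ry":0,"rz":0,"grip":0.5},
    {"x":0,"y":0,"z":-9,"rx":0,"ry":0,"rz":0,"grip":0.5},
    {"x":0,"y":0,"z":0,"rx":0,"ry":0,"rz":0,"grip":0.5},
    {"x":0,"y":0,"z":0,"rx":0,"ry":0,"rz":0,"grip":0},
    {"x":0,"y":0,"z":0,"rx":0,"ry":0,"rz":0,"grip":0},
    {"x":0,"y":0,"z":0,"rx":0,"ry":0,"rz":0,"grip":0},
    {"x":0,"y":0,"z":0,"rx":0,"ry":0,"rz":0,"grip":0},
    {"x":0,"y":0,"z":0,"rx":0,"ry":0,"rz":0,"grip":0},
    {"x":0,"y":0,"z":0,"rx":0,"ry":0,"rz":0,"grip":0}
  ],
  "force": 40
}}

```text
time: 26.37
tool_pos: [0.4113, -0.3191, -0.0092]
tool_rot: [3.141, 0.002, -3.109]
contact_force: [0.7, 1.7, 4.5]
gripper_width: 0.195
finger_force: 39.2
```

Request:
{"fn": "jog_arm", "kwargs": {
  "commands": [
    {"x":0,"y":0,"z":15,"rx":0,"ry":0,"rz":0,"grip":0},
    {"x":0,"y":0,"z":30,"rx":0,"ry":0,"rz":0,"grip":0},
    {"x":0,"y":0,"z":35,"rx":0,"ry":0,"rz":0,"grip":0},
    {"x":15,"y":2,"z":0,"rx":0,"ry":0,"rz":0,"grip":0},
    {"x":25,"y":5,"z":0,"rx":0,"ry":0,"rz":0,"grip":0},
    {"x":25,"y":5,"z":0,"rx":0,"ry":0,"rz":0,"grip":0},
    {"x":25,"y":10,"z":0,"rx":0,"ry":0,"rz":0,"grip":0},
    {"x":25,"y":13,"z":0,"rx":0,"ry":0,"rz":0,"grip":0},
    {"x":25,"y":13,"z":0,"rx":0,"ry":0,"rz":0,"grip":0},
    {"x":17,"y":9,"z":0,"rx":0,"ry":0,"rz":0,"grip":0},
    {"x":10,"y":4,"z":0,"rx":0,"ry":0,"rz":0,"grip":0},
    {"x":0,"y":0,"z":0,"rx":0,"ry":0,"rz":0,"grip":0},
    {"x":0,"y":0,"z":0,"rx":0,"ry":0,"rz":0,"grip":0}
  ],
  "force": 40
}}

```text
time: 27.45
tool_pos: [0.5772, -0.2578, 0.0694]
tool_rot: [3.14, -0.001, -3.109]
contact_force: [-0.9, -1.1, -1.2]
gripper_width: 0.199
finger_force: 39.1
```

```bash
python3 look.py side s9|sed -n 1,9p; python3 - <<'E'
import cv2
from h import *
from rig import snapshot
s=snapshot("scene");w=cloud(s);cv2.imwrite("pics/s9.png",s["color"][200:420,150:450].repeat(2,0).repeat(2,1))
# disc in air: points z 50..80 near
m=(w[...,2]>.05)&(w[...,2]<.09)&(np.hypot(w[...,0]-.575,w[...,1]+.26)<.06);p=w[m]
print(len(p),p.min(0),p.max(0),cv2.minEnclosingCircle((p[:,:2]*1000).astype(np.float32)))
E
```

```text
[348 137] 102 rect [ 623. -436.] [57. 23.] 46.4 zt 0.013 top [ 623. -436.] [57. 23.] 46.4
[328 171] 765 rect [ 576. -259.] [92. 94.] 68.9 zt 0.094 top [ 571. -256.] [57. 50.] 34.2
[410 162] 325 rect [ 435. -434.] [57. 59.] 24.6 zt 0.043 top [ 434. -434.] [21. 17.] 88.5
[178 200] 3835 rect [794. -29.] [324. 129.] 75.5 zt 0.063 top [819.  18.] [ 61. 179.] 2.4
[372 203] 592 rect [ 433. -222.] [49. 46.] 21.5 zt 0.078 top [ 432. -222.] [42. 37.] 78.9
[441 206] 404 rect [ 304. -331.] [57. 58.] 23.7 zt 0.042 top [ 304. -330.] [15. 21.] 23.5
[250 229] 1192 rect [624. -17.] [131.  53.] 1.1 zt 0.085 top [594. -17.] [21. 21.] 63.6
[422 233] 456 rect [ 306. -230.] [57. 59.] 21.1 zt 0.042 top [ 305. -231.] [18. 17.] 75.2
[159 267] 31 rect [724. 160.] [ 5. 45.] 62.8 zt 0.009 top [724. 160.] [ 5. 45.] 62.8
429 [ 0.56746219 -0.28876366  0.07746865] [ 0.60226019 -0.2295475   0.08997719] ((574.2193603515625, -259.22052001953125), 29.698060989379883)
```

View pics/s9.png

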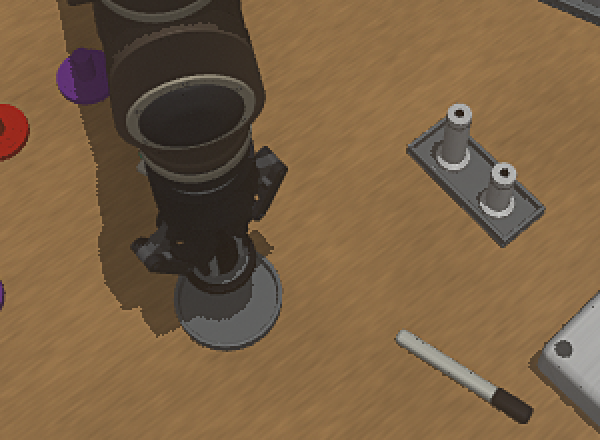

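The crop shows both posts upright in the trough at (455,140) and (498,190), with the level platform held over the dish. The measured disc centre is (574,-259) against the dish's (575,-260).

Request:
{"fn": "jog_arm", "kwargs": {
  "commands": [
    {"x":0,"y":-1,"z":-20,"rx":0,"ry":0,"rz":0,"grip":0},
    {"x":0,"y":0,"z":-25,"rx":0,"ry":0,"rz":0,"grip":0},
    {"x":0,"y":0,"z":-15,"rx":0,"ry":0,"rz":0,"grip":0},
    {"x":0,"y":0,"z":-7,"rx":0,"ry":0,"rz":0,"grip":0},
    {"x":0,"y":0,"z":-4,"rx":0,"ry":0,"rz":0,"grip":0},
    {"x":0,"y":0,"z":-2,"rx":0,"ry":0,"rz":0,"grip":0},
    {"x":0,"y":0,"z":-1,"rx":0,"ry":0,"rz":0,"grip":0},
    {"x":0,"y":0,"z":0,"rx":0,"ry":0,"rz":0,"grip":0},
    {"x":0,"y":0,"z":0,"rx":0,"ry":0,"rz":0,"grip":0}
  ],
  "force": 40
}}

```text
time: 28.3
tool_pos: [0.5782, -0.2591, -0.003]
tool_rot: [3.141, 0.002, -3.109]
contact_force: [0.5, -0.3, -0.6]
gripper_width: 0.2
finger_force: 39.1
```

Request:
{"fn": "jog_arm", "kwargs": {
  "commands": [
    {"x":0,"y":0,"z":-1,"rx":0,"ry":0,"rz":0,"grip":0},
    {"x":0,"y":0,"z":-1,"rx":0,"ry":0,"rz":0,"grip":0},
    {"x":0,"y":0,"z":0,"rx":0,"ry":0,"rz":0,"grip":0},
    {"x":0,"y":0,"z":0,"rx":0,"ry":0,"rz":0,"grip":0.35},
    {"x":0,"y":0,"z":0,"rx":0,"ry":0,"rz":0,"grip":0.5},
    {"x":0,"y":0,"z":0,"rx":0,"ry":0,"rz":0,"grip":0.5},
    {"x":0,"y":0,"z":20,"rx":0,"ry":0,"rz":0,"grip":0.5},
    {"x":0,"y":0,"z":35,"rx":0,"ry":0,"rz":0,"grip":0.5},
    {"x":0,"y":0,"z":40,"rx":0,"ry":0,"rz":0,"grip":0.5},
    {"x":0,"y":0,"z":40,"rx":0,"ry":0,"rz":0,"grip":0.5},
    {"x":0,"y":0,"z":40,"rx":0,"ry":0,"rz":0,"grip":0.5},
    {"x":0,"y":0,"z":0,"rx":0,"ry":0,"rz":0,"grip":0.5}
  ],
  "force": 40
}}

```text
time: 29.3
tool_pos: [0.5806, -0.2601, 0.1781]
tool_rot: [-3.137, 0.012, -3.109]
contact_force: [0.7, -0.6, 1.1]
gripper_width: 0.497
finger_force: 0.0
```

```bash
python3 - <<'E'
import cv2
from h import *
from rig import snapshot
for n in("scene","side"):
    s=snapshot(n);w=cloud(s);cv2.imwrite(f"pics/end_{n}.png",s["color"])
    for k,x,y,r in(("tall",594,-17,.025),("short",655,-16,.025),("long",556,223,.03),("small",537,270,.025),("plat",575,-260,.04),("palm",433,-224,.04),("tape",424,228,.04)):
        p=w[(np.hypot(w[...,0]-x/1e3,w[...,1]-y/1e3)<r)&(w[...,2]<.1)&(w[...,2]>.0)]
        zt=np.percentile(p[:,2],97);t=p[p[:,2]>zt-.005]
        print(n,k,"ztop",zt.round(4),"rect",[np.round(a,0) for a in cv2.minAreaRect((t[:,:2]*1000).astype(np.float32))])
E
```

```text
scene tall ztop 0.0851 rect [array([593., -17.]), array([20., 22.]), np.float64(79.0)]
scene short ztop 0.0651 rect [array([654., -19.]), array([19., 23.]), np.float64(47.0)]
scene long ztop 0.0451 rect [array([556., 221.]), array([40., 28.]), np.float64(23.0)]
scene small ztop 0.0454 rect [array([534., 268.]), array([28., 27.]), np.float64(21.0)]
scene plat ztop 0.0452 rect [array([ 574., -260.]), array([16., 17.]), np.float64(30.0)]
scene palm ztop 0.0598 rect [array([ 418., -244.]), array([2., 7.]), np.float64(76.0)]
scene tape ztop 0.0203 rect [array([423., 228.]), array([59., 59.]), np.float64(50.0)]
side tall ztop 0.0853 rect [array([593., -17.]), array([22., 21.]), np.float64(84.0)]
side short ztop 0.0663 rect [array([654., -18.]), array([20., 21.]), np.float64(58.0)]
side long ztop 0.0465 rect [array([557., 222.]), array([40., 25.]), np.float64(24.0)]
side small ztop 0.0464 rect [array([535., 268.]), array([28., 24.]), np.float64(24.0)]
side plat ztop 0.0467 rect [array([ 575., -260.]), array([16., 17.]), np.float64(62.0)]
side palm ztop 0.0771 rect [array([ 433., -222.]), array([33., 34.]), np.float64(28.0)]
side tape ztop 0.0203 rect [array([424., 228.]), array([58., 59.]), np.float64(71.0)]
```

View pics/end_side.png

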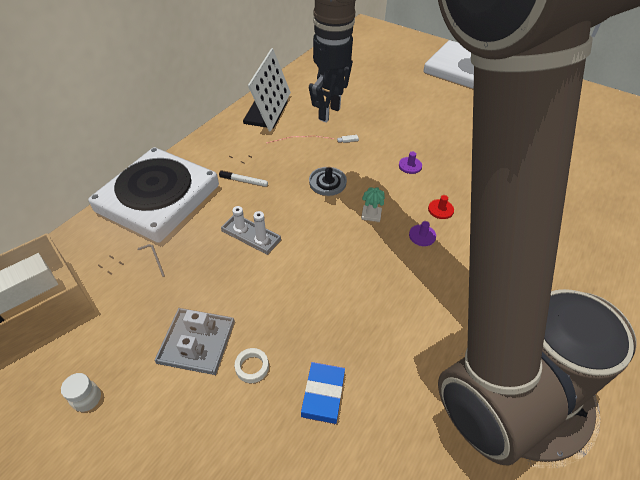

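The side view shows all five parts standing in their trays: posts at (238,215) and (259,228), clamps at (196,325) and (187,345), platform at (328,180). The palm and tape are where they started, and nothing touches the gripper.

```bash
python3 -c "
from rig import sign_off;print(sign_off())"
```

```text
the job is handed in; nothing more can be done
None
```

I handed the job in at about 30 s: both posts, both clamps and the platform stand upright in their trays and the palm and tape are unmoved, by my last camera check (`sign_off` gave no verdict); the reported tool height read about 40 mm too low, so one clamp grasp missed harmlessly and was redone.

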